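# Let the loaded bench lift down on its crank

### The job

The bench lift is still holding its loaded platform up on the ratchet. Throw the pawl lever over to the release side, take hold of the crank and wind it up a touch so that the pawl springs clear, then let the crank back slowly, without ever letting it run, until the platform rests fully down on its rubber buffers. Then throw the pawl lever back so that the pawl drops into the ratchet again; do the lowering by the crank alone, without touching the platform or its load, and do not disturb the things standing about.

Things in the scene. Friction and masses are not known exactly. Their poses are not given: they have to be found in the camera images.
- lift: Fixed frame of the bench lift: grey foot plate 180x350x10 mm, column 295 mm high at its back, gearbox and dark side plate before it. Origin on the worktop under the crank shaft. Its axes, used for all offsets below: x from the crank to the column (away from the robot at yaw 0), y to the platform side (left seen from the robot), z up. Turned up to 15 degrees.
- platform (a joint): Platform height in m: 0 = resting on its buffers; starts 0.06 to 0.10 up; stop at 0.107. Deck 170x176 mm, left of the column, with a tray of vials and cartons fixed on it (goods end 105 mm above the worktop when down). A rack and a 24 mm radius pinion on the crank shaft move it: 0.024 m per rad of crank. It weighs 1 kg (x 0.7 to 1.4): 2 to 4.5 N at the grip. Left free it falls at once.
- crank (a joint): Crank angle in rad about the frame's x axis through crank_axis: 0 = platform down, growing = winding up (clockwise seen from the robot). From the shaft the arm points along (y, z) = (cos a, sin a), a = crank - 0.524: going down, the grip passes over the top and ends at the lower left. Starts 2.5 to 4.2, a ratchet tooth resting on the pawl (12 teeth, 0.524 rad apart).
- crank_axis (a point): Point on the crank shaft's axis in the middle of the steel ratchet wheel: 45 mm in front (-x) of the frame's origin, 135 mm above the worktop. The wheel is 84 mm across, 14 mm thick, its root 62 mm across. The crank arm (10 mm thick) turns 66 to 76 mm in front of the origin.
- grip_mid (a point): Middle of the crank's black grip: 80 mm off the shaft axis, 138 mm in front (-x) of the frame's origin. A round handle 26 mm thick, 100 mm long, along the frame's x (86 to 186 mm in front of the origin). It spins freely on its pin, so it can be pinched from above across its 26 mm (along the frame's y) and carried round without turning the hand.
- pawl_lever (a joint): Pawl lever's angle in rad: 0 = hold side (leans 26 degrees right, a spring presses the pawl into the wheel), 0.9 = release side (leans 26 degrees left, the spring pulls the pawl out). It stays where put; moving it takes 2 to 3.5 N at the knob. While the load rests on the pawl the tooth traps it even with the lever over; winding the crank up 0.1 to 0.25 rad lets it spring clear.
- pawl_pivot (a point): Pivot of the pawl lever and the pawl, its axis along the frame's x: 50 mm left (+y) of the shaft axis and 60 mm above it, 45 mm in front of the frame's origin.
- pawl_knob (a point): Centre of the black ball, 24 mm across, at the lever's upper end: 60 mm from the pivot, 57 mm in front of the frame's origin. It swings in the frame's y-z plane from 26 mm right of the pivot (hold) over the top to 26 mm left of it (release), 54 mm above the pivot at both ends. It can be pinched from above or pushed.
- pawl_tip (a point): Centre of the pawl's rounded nose (7 mm thick). The pawl points from its pivot down to the right on to the top of the ratchet wheel. The nose is 34 to 36 mm from crank_axis when it sits in the wheel, about 57 mm when it has sprung clear.
- carton_tall: Bystander: blue folding carton, 50 x 32 x 82 mm, standing to the right of the lift; origin at the centre of its underside.
- carton_white: Bystander: white and orange folding carton, 60 x 30 x 78 mm, standing to the right of the lift; origin at the centre of its underside.
- radio: Bystander: black two-way radio, 151 x 58 x 31 mm, lying at the right; origin at the centre of its underside.
- vial_wide: Bystander: white-capped vial, 36 mm across, 56 mm high, standing behind the lift; origin at the centre of its underside.
- vial_short: Bystander: blue-capped vial, 36 mm across, 52 mm high, standing behind the lift; origin at the centre of its underside.
- tape_roll: Bystander: roll of masking tape, 103 mm across, 25 mm high, lying in front of the lift to the left; origin at the centre of its underside.

How it is judged:
On the way, in this order (a step that is already met when the one before it is completed fails the run):
1. the pawl lever is thrown over to the release side while the platform is still up (value of joint pawl_lever above 0.75 rad and value of joint platform above 0.045 m), for 0.2 s.
2. the crank has taken the load and the pawl has sprung clear of the wheel (distance between pawl_tip and crank_axis above 0.048 m and value of joint platform above 0.045 m), for 0.2 s.
3. the platform is down on its buffers (value of joint platform below 0.003 m), for 0.2 s.
At the end, for the whole second after the job is handed in: The platform is within 3 mm of fully down, the pawl lever is back within 0.15 rad of its hold side and the pawl sits in the ratchet wheel (nose centre within 39 mm of the shaft axis) (value of joint platform below 0.003 m and value of joint pawl_lever below 0.15 rad and distance between pawl_tip and crank_axis below 0.039 m); the robot touches nothing.
It fails at once if the platform runs down faster than 0.12 m/s (crank faster than 5 rad/s) (velocity of joint platform below -0.12 m/s).
It fails at once if the robot presses on the platform or its load with more than 3 N (contact force between the arm and platform above 3 N).
It fails at once if the fingers press on the platform or its load with more than 3 N (contact force between the fingers and platform above 3 N).
It fails at once if a thing standing about is moved by more than 25 mm (distance of any of carton_tall, carton_white, radio, vial_wide, vial_short, tape_roll from where it was at the start of the episode above 0.025 m).
It also fails if it takes over 67 s, if anything falls off the work surface, if the arm or the gripper's body presses on something with over 40 N, if the wrist force passes 120 N, or if a joint passes its speed limit or range.

### The arm

A 6-joint arm with a two-finger parallel gripper is mounted at the origin on a cart in front of the work surface, level with it; the furniture and walls round the work are solid. World frame = base frame: x ahead of the robot, y to its left, z up, the work surface at z = 0. Lengths are in m, angles in rad, forces in N, time in s.
With the tool pointing down it reaches from about 0.375 to 0.9 m from the base axis. Payload 3.1 kg.
Tool frame: the origin (TCP) lies at the very end of the fingers, on their centre line; the grasp point (between the pads) lies 19 mm behind it; z points along the fingers, x is the direction in which the jaws open and shut, and the axes are right-handed (so a half turn about z gives the same grasp; the last joint's range is limited). The gripper opens to 85 mm and grips with 20 to 120 N. Pads are 22 mm wide; open, the fingers measure 114 mm over their backs; the gripper's body (76 mm by 85 mm) begins 54 mm behind the grasp point. The pads swing forward as they close: fully open they stand 13 mm farther back than shut.
Start: joints at [-1.522, 0.527, 1.433, -0, 1.181, -0.178], TCP at [0.141, -0.609, 0.231] pointing down, gripper open.
Joint ranges: [-3.08, 3.08], [-0.75, 2.2], [0.22, 2.44], [-1.43, 4.57], [0, 2.65], [-2.85, 2.85]. Speed limits (rad/s): [2.79, 2.79, 3.14, 3.14, 3.14, 3.14].

### API

Orientations are given as [roll, pitch, yaw] about the fixed x, y, z axes, in that order (R = Rz(yaw) Ry(pitch) Rx(roll)).
In Python, from bench import * gives the robot as it stands. Calls block until the motion is done:
- move_pose(position, orientation): joint-space move of the TCP to a pose.
- movel(position, ori=None, max_speed=0.15, contact_N=None): straight line of the TCP; ori=None keeps the orientation; max_speed is the mean speed in m/s. With contact_N (N) it stops when the force on the tool has changed by that much, and returns True; else False.
- move_j(angles): joint-space move.
- move_gripper(opening, newtons=None): finger opening in m; newtons is the grip in N (None keeps the last); returns when the fingers have stopped.
- pause(seconds).
- inverse_kinematics(position, orientation): joint angles nearest the present ones, or None.
- sense(): the state.
- grab_frame(name): name is "scene" or "top" or "wrist"; returns a dict with "pixels" (384x512x3 uint8, blue, green, red), "z_map" (384x512 float32, m along the optical axis (not along the pixel's ray), 0 where there is no reading), "K" (3x3 intrinsics, pixels), "R" (3x3) and "t" (3): a world point X has camera coordinates R X + t. Camera axes: x right, y down, z forward; pixel columns grow to the right and rows downward; lengths in m; the calibration is good to about 2 mm. A picture is of the moment at which its call begins.
A pose or a line that the arm cannot do raises PlanningError and nothing moves.
- sign_off(): hands the job in, once; it reports no verdict.
Trained networks look in a picture, given as the dict that the camera call returned (one of the last four; its "shot" number tells which), for a name from the list of things; names that differ only in an ending like _2 or _b are one class to them, and where a whole thing is asked for, a point or a joint stands for the part that bears it (a point fixed in the world has none). Each returns a list of dicts, best first, with "confidence" (0 to 1); they miss things now and then, are a little off and sometimes report something else, mostly with a low value. They report only what shows in the picture. A call takes as long as a camera call.
- trace(picture, query): "pixels" (384x512 bool, what is visible of it) and "rect" ([left, top, right, bottom] in pixels, round what is visible of it).
- place_of(picture, query): "at" ([column, row] in pixels: a listed point, or the origin of a listed thing).
The state is a dict: "time_s": time; "q": joint angles; "qvel": joint speeds; "joint_torque": joint torques, N m; "tool_pos": TCP position; "tool_rot": TCP orientation; "force": force on the tool from outside, world axes, zero at the start; "torque": the same for the moment, N m; "grip_width": finger opening in m.
Only numpy, scipy, OpenCV 4.12 (cv2) and the standard library are available. Lean on these libraries where they do the work, as an engineer would, in place of code of your own. Each camera call takes 0.05 s, during which the arm holds its last target. There are 200 camera calls.

## Working session

There is one attempt and no reset: what is moved stays moved. The work goes in short steps, each a Python script; the robot and the scene stay as the last script left them, time stands still between calls to the robot, and variables do not carry over. Pictures are saved under pics/ and viewed, about 8 in all and at most 12, crops included, and the job is handed in when it is done.

```bash
mkdir -p pics; ls
cat > h.py <<'E'
from bench import *
import numpy as np, cv2
def back(f,u,v,z):
    p=np.linalg.inv(f["K"])@np.array([u,v,1.])*z
    return f["R"].T@(p-f["t"])
def at(f,u,v,r=2):
    u,v=int(round(u)),int(round(v)); w=f["z_map"][max(v-r,0):v+r+1,max(u-r,0):u+r+1]; w=w[w>0]
    return back(f,u,v,np.median(w)) if w.size else None
def proj(f,X):
    c=f["R"]@np.asarray(X)+f["t"]; p=f["K"]@c; return p[:2]/p[2]
E
python3 - <<'E'
from h import *
s=sense();print(s)
ims=[]
for n in ("scene","top"):
    f=grab_frame(n); ims.append(f["pixels"]); print(n,"cam",-f["R"].T@f["t"])
    for q in ("crank_axis","grip_mid","pawl_pivot","pawl_knob","pawl_tip","lift","carton_tall","carton_white","radio","tape_roll","vial_wide","vial_short"):
        r=place_of(f,q)
        if r: u,v=r[0]["at"]; print(q,round(r[0]["confidence"],2),np.round([u,v],1),np.round(at(f,u,v),3))
    cv2.imwrite(f"pics/a_{n}.png",cv2.resize(f["pixels"],(800,600)))
E
```

```text
pics
{'time_s': 0.0, 'q': array([-1.52246996e+00,  5.28483166e-01,  1.43388002e+00,  9.63210416e-06,
        1.18141044e+00, -1.78508489e-01]), 'qvel': array([-4.99686570e-04, -9.39643958e-04,  5.58054276e-04,  2.09506591e-04,
        5.27076095e-04, -4.73624659e-05]), 'joint_torque': array([ 1.03628890e-04, -4.42345154e+01, -1.78024077e+01, -2.26874954e-04,
        8.42226378e-03,  2.71257790e-07]), 'tool_pos': array([ 0.14055056, -0.60826542,  0.23033027]), 'tool_rot': array([-3.14119663e+00,  2.14473496e-03, -1.34396471e+00]), 'force': array([ 0.57899244, -0.05760964,  0.34428253]), 'torque': array([-0.01114387,  0.02789254, -0.04025903]), 'grip_width': 0.0859509415128686}
scene cam [0.89502554 0.42487695 0.96348918]
crank_axis 0.62 [261.5 200.2] [ 0.591 -0.032  0.204]
grip_mid 0.41 [249.9 232. ] [ 0.635 -0.022  0.09 ]
pawl_pivot 0.92 [271.8 200.7] [ 0.568 -0.017  0.201]
pawl_knob 0.57 [271.6 178.7] [ 0.554 -0.045  0.256]
pawl_tip 0.39 [257.2 191.8] [ 0.59  -0.059  0.209]
lift 0.66 [251.9 232.1] [ 0.63  -0.019  0.09 ]
carton_white 0.65 [203.7 200.4] [ 0.679 -0.252  0.005]
radio 0.93 [221.1 150.4] [ 0.53  -0.409  0.027]
tape_roll 0.63 [366.8 269. ] [ 0.374  0.221 -0.001]
vial_wide 0.54 [201.5 242.2] [ 0.756 -0.104  0.017]
vial_short 0.56 [223.9 277.7] [0.756 0.039 0.031]
top cam [ 0.07328422 -0.10248048  1.51186086]
crank_axis 0.96 [246.9 197.8] [ 0.553 -0.067  0.141]
grip_mid 0.7 [246.8 195.7] [ 0.559 -0.067  0.146]
pawl_pivot 0.67 [236.1 191.7] [ 0.555 -0.032  0.19 ]
pawl_knob 0.71 [241.5 188.1] [ 0.546 -0.053  0.254]
pawl_tip 0.46 [247.3 191.2] [ 0.564 -0.067  0.181]
lift 0.63 [251.9 194.3] [ 0.56  -0.083  0.164]
carton_tall 0.7 [257.  212.3] [ 0.483 -0.102  0.217]
carton_white 0.44 [301.4 181.1] [ 0.66  -0.255  0.046]
radio 0.63 [344.3 224.8] [ 0.507 -0.408  0.029]
tape_roll 0.9 [159.  260.2] [0.363 0.23  0.001]
vial_wide 0.38 [264.7 163.2] [ 0.731 -0.124  0.033]
```

View pics/a_scene.png

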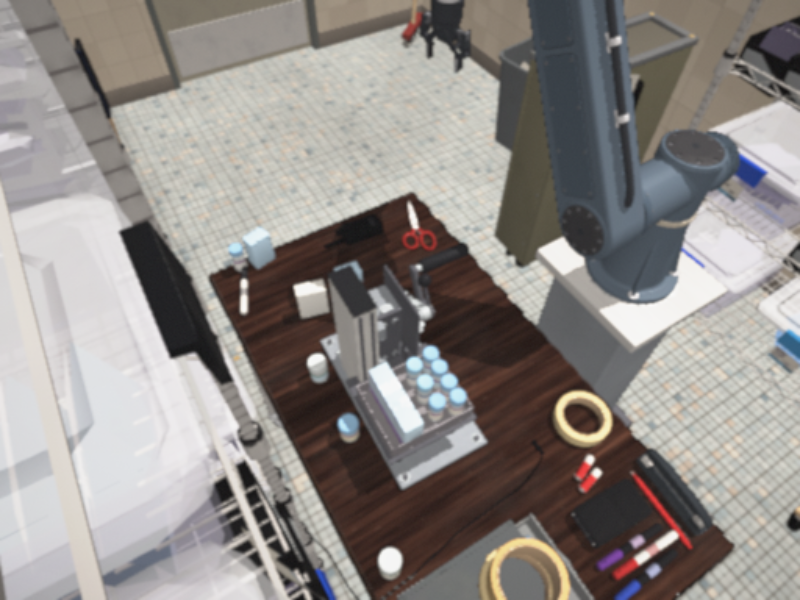

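View pics/a_top.png

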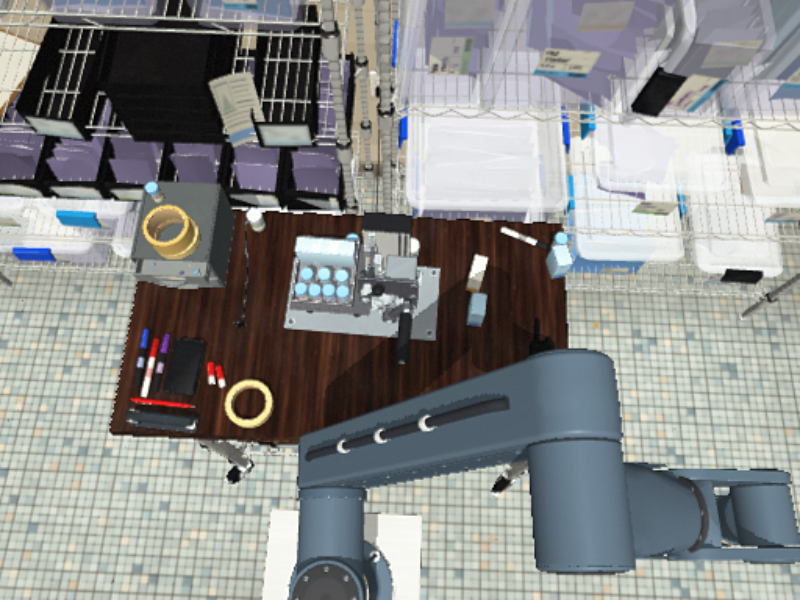

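The scene view shows the lift with its black grip up front at (450,258) in the enlarged picture. In the top view the grip is at about (403,338) and the knob at (377,290), again in the enlarged picture. Next I'll go to a viewing pose and fit the frame.

Run:
```python
from h import *
f=grab_frame("top")
v,u=np.mgrid[0:384,0:512]; 
def cloud(f):
    z=f["z_map"]; p=np.stack([u*z,v*z,z],-1)@np.diag([1,1,1]); 
    rays=np.stack([u,v,np.ones_like(u)],-1)@np.linalg.inv(f["K"]).T
    return (rays*z[...,None]-f["t"])@f["R"]
P=cloud(f)
fp=(P[...,2]>0.006)&(P[...,2]<0.014)&(P[...,0]>.4)&(P[...,0]<.8)&(P[...,1]>-.3)&(P[...,1]<.25)&(f["pixels"].min(-1)>110)
n,l,st,_=cv2.connectedComponentsWithStats(fp.astype(np.uint8))
pts=P[fp][:,:2].astype(np.float32); print(len(pts),cv2.minAreaRect(pts))
dark=(f["pixels"].max(-1)<60)&(P[...,2]>.08)&(P[...,2]<.3)&(P[...,0]>.38)&(P[...,0]<.56)&(abs(P[...,1])<.2)
g=P[dark]; print("grip?",len(g),np.round(g[::6],3).tolist())
move_pose([0.40,-0.08,0.42],[np.pi,0,np.pi/2]); print(sense()["q"])
f=grab_frame("wrist"); print("cam",-f["R"].T@f["t"],f["R"])
for q in ("crank_axis","grip_mid","pawl_pivot","pawl_knob","pawl_tip","lift","carton_tall","carton_white"):
    for r in place_of(f,q)[:1]:
        a,b=r["at"]; print(q,round(r["confidence"],2),np.round([a,b],1),np.round(at(f,a,b),3))
np.save("w1.npy",f,allow_pickle=True)
cv2.imwrite("pics/w1.png",cv2.resize(f["pixels"],(800,600)))
```

```text
1055 ((0.6219043731689453, 0.015330314636230469), (0.28922030329704285, 0.5619835257530212), 19.40315818786621)
grip? 292 [[0.559, -0.046, 0.261], [0.558, -0.059, 0.257], [0.554, -0.056, 0.26], [0.551, -0.053, 0.258], [0.546, -0.047, 0.26], [0.544, -0.044, 0.257], [0.534, -0.097, 0.18], [0.559, -0.001, 0.087], [0.518, -0.113, 0.219], [0.516, -0.11, 0.216], [0.511, -0.107, 0.22], [0.506, -0.104, 0.225], [0.508, -0.095, 0.208], [0.504, -0.113, 0.221], [0.502, -0.104, 0.218], [0.5, -0.098, 0.214], [0.501, -0.117, 0.213], [0.495, -0.111, 0.221], [0.492, -0.105, 0.218], [0.489, -0.099, 0.216], [0.489, -0.117, 0.218], [0.485, -0.111, 0.22], [0.483, -0.105, 0.215], [0.48, -0.099, 0.215], [0.482, -0.118, 0.209], [0.476, -0.111, 0.218], [0.474, -0.105, 0.215], [0.471, -0.099, 0.212], [0.468, -0.093, 0.211], [0.467, -0.112, 0.217], [0.463, -0.103, 0.219], [0.462, -0.094, 0.211], [0.46, -0.112, 0.218], [0.455, -0.103, 0.223], [0.455, -0.094, 0.212], [0.453, -0.112, 0.221], [0.449, -0.103, 0.223], [0.448, -0.097, 0.214], [0.449, -0.116, 0.213], [0.445, -0.11, 0.216], [0.441, -0.104, 0.217], [0.437, -0.098, 0.22], [0.436, -0.092, 0.21], [0.435, -0.113, 0.217], [0.43, -0.104, 0.221], [0.429, -0.095, 0.213], [0.429, -0.113, 0.216], [0.425, -0.104, 0.217], [0.423, -0.11, 0.213]]
[-4.73827449e-01  1.98952270e-02  1.63225280e+00 -1.71895953e-04
  1.48963703e+00 -2.04357033e+00]
cam [ 0.33251349 -0.08012413  0.56328027] [[ 1.74881141e-03  9.99998411e-01  3.45102985e-04]
 [ 9.63936426e-01 -1.77758695e-03  2.66126673e-01]
 [ 2.66126864e-01 -1.32748023e-04 -9.63938004e-01]]
crank_axis 0.98 [257.  263.2] [ 0.554 -0.076  0.145]
grip_mid 0.89 [229.2 223.9] [ 0.465 -0.108  0.22 ]
pawl_knob 0.89 [280.4 308.8] [ 0.548 -0.052  0.26 ]
pawl_tip 0.94 [258.1 278.2] [ 0.56  -0.075  0.175]
lift 0.61 [256.3 253.4] [ 0.533 -0.077  0.155]
carton_tall 0.67 [155.2 249.7] [ 0.394 -0.123  0.436]
carton_white 0.62 [158.7 287.4] [ 0.657 -0.254  0.04 ]
```

View pics/w1.png

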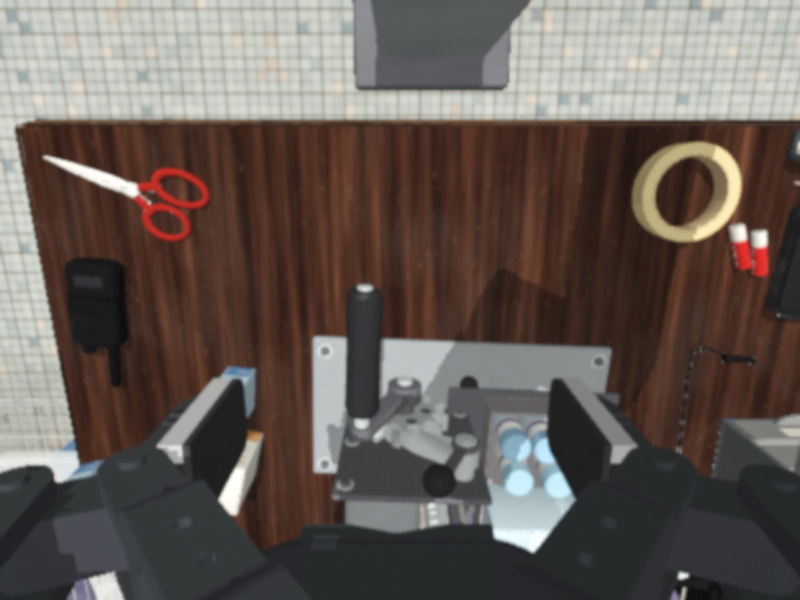

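The wrist view shows the grip at (363,350), the knob at (438,480), and the foot plate's front edge running (313,337) to (611,348), in enlarged pixels. The grip is up and to the right of the shaft, so the crank is about 2.5. Now I'll fit the yaw.

Run:
```python
from h import *
f=np.load("w1.npy",allow_pickle=True).item()
v,u=np.mgrid[0:384,0:512]; rays=np.stack([u,v,np.ones_like(u)],-1)@np.linalg.inv(f["K"]).T
P=(rays*f["z_map"][...,None]-f["t"])@f["R"]
def onplane(uu,vv,h):
    c=-f["R"].T@f["t"]; d=f["R"].T@np.linalg.inv(f["K"])@np.array([uu,vv,1.]); return c+d*(h-c[2])/d[2]
k=.64
A=onplane(313*k,337*k,.01);B=onplane(611*k,348*k,.01);C=onplane(313*k,474*k,.01)
print("corners",A,B,C,np.linalg.norm(A-B),"yaw edge",np.arctan2(-(B-A)[0],(B-A)[1]))
dark=(f["pixels"].max(-1)<70)&(P[...,2]>.17)&(P[...,2]<.24)&(P[...,0]>.40)&(P[...,0]<.54)&(P[...,1]>-.15)&(P[...,1]<-.06)
g=P[dark]; print(len(g),g.min(0),g.max(0),g.mean(0))
# per-row midpoints
mids=[]
for r in np.unique(v[dark]):
    w=P[r][dark[r]]
    if len(w)>8: mids.append([w[:,0].mean(),(w[:,1].min()+w[:,1].max())/2,np.percentile(w[:,2],95),len(w)])
m=np.array(mids); print(m[::8]); s=np.polyfit(m[:,0],m[:,1],1); print("grip yaw",np.arctan(s[0]),s)
kn=(f["pixels"].max(-1)<70)&(P[...,2]>.235)&(P[...,2]<.275)&(P[...,0]>.51)&(P[...,0]<.59)&(P[...,1]>-.1)&(P[...,1]<0)
q=P[kn]; print("knob",len(q),q.min(0),q.max(0))
s=cv2.fitLine(g[:,:2].astype(np.float32),cv2.DIST_L2,0,.01,.01).ravel(); print(s)
```

```text
corners [ 0.53009841 -0.17696432  0.01      ] [0.54435569 0.17045638 0.01      ] [ 0.71241736 -0.18528982  0.01      ] 0.34771311901035834 yaw edge -0.04101449370925155
1688 [ 0.42123697 -0.11795372  0.18183236] [ 0.53236224 -0.09106173  0.22302917] [ 0.46772525 -0.10465052  0.21821413]
[[ 0.42229777 -0.10339591  0.21628106 11.        ]
 [ 0.43024444 -0.10341308  0.22151136 23.        ]
 [ 0.43972668 -0.10446004  0.22134215 24.        ]
 [ 0.44901542 -0.10511942  0.22172299 23.        ]
 [ 0.45842755 -0.10442067  0.2206784  20.        ]
 [ 0.46818444 -0.1046452   0.22128956 20.        ]
 [ 0.47787927 -0.10477551  0.22135191 20.        ]
 [ 0.48802721 -0.10559244  0.221247   21.        ]
 [ 0.49791782 -0.10634123  0.22102871 19.        ]
 [ 0.50821178 -0.10605414  0.22174953 21.        ]
 [ 0.51841147 -0.10726449  0.22068098 15.        ]]
grip yaw -0.03154094196825008 [-0.03155141 -0.09024327]
knob 368 [ 0.54026121 -0.06222621  0.23694134] [ 0.56023066 -0.03898615  0.26280228]
[ 0.9995322  -0.03058307  0.46772525 -0.10465051]
```

```bash
cat >> h.py <<'E'
YAW=-0.037; O=np.array([.608,-.0767]); ORI=[np.pi,0,np.pi/2+YAW]
def W(x,y,z):
    c,s=np.cos(YAW),np.sin(YAW); return [O[0]+c*x-s*y,O[1]+s*x+c*y,z]
def st(tag=""):
    s=sense(); print(tag,"t%.1f"%s["time_s"],"pos",np.round(s["tool_pos"],4),"F",np.round(s["force"],1),"w%.4f"%s["grip_width"])
E
python3 - <<'E'
from h import *
move_gripper(.05,30)
move_pose(W(-57,24,300)if 0 else W(-.057,.024,.31),ORI); st("above")
f=grab_frame("top")
print("contact",movel(W(-.057,.024,.235),max_speed=.1,contact_N=8)); st("down")
move_gripper(.033); st("loose")
print(movel(W(-.057,.050,.241),max_speed=.08,contact_N=15)); st("mid")
print(movel(W(-.057,.082,.235),max_speed=.08,contact_N=15)); st("left")
movel(W(-.057,.074,.235)); move_gripper(.05); movel(W(-.057,.074,.31)); st("up")
movel(W(-.145,-.033,.31),max_speed=.2)
f=grab_frame("wrist")
for q in ("pawl_knob","grip_mid","pawl_tip","crank_axis"):
    for r in place_of(f,q)[:1]:
        a,b=r["at"]; print(q,round(r["confidence"],2),np.round([a,b]),np.round(at(f,a,b),3))
print("exp knob",W(-.057,.076,.249),"grip",W(-.138,-.033,.208))
cv2.imwrite("pics/w2.png",cv2.resize(f["pixels"],(800,600)))
E
```

```text
above t5.2 pos [ 0.5515 -0.0507  0.3104] F [ 0.8 -0.1  1.4] w0.0495
contact False
down t6.2 pos [ 0.5524 -0.0508  0.2357] F [ 0.9 -0.3  0.5] w0.0502
loose t6.5 pos [ 0.5521 -0.0506  0.2354] F [-0.1 -0.3 -0.6] w0.0330
False
mid t7.0 pos [ 0.5527 -0.0233  0.241 ] F [ 0.4 -0.3  0.4] w0.0329
False
left t7.5 pos [0.5545 0.0067 0.2351] F [ 0.4 -6.4  2.4] w0.0328
up t8.7 pos [ 5.532e-01 -5.000e-04  3.094e-01] F [ 0.2 -1.   0.1] w0.0501
grip_mid 0.75 [252. 201.] [ 0.466 -0.105  0.221]
pawl_tip 0.68 [290. 283.] [ 0.563 -0.073  0.177]
crank_axis 0.9 [281. 265.] [ 0.557 -0.079  0.153]
exp knob [np.float64(0.5538503704883204), np.float64(0.0013565027640096428), 0.249] grip [np.float64(0.468873728796497), np.float64(-0.10457257901611083), 0.208]
```

View pics/w2.png

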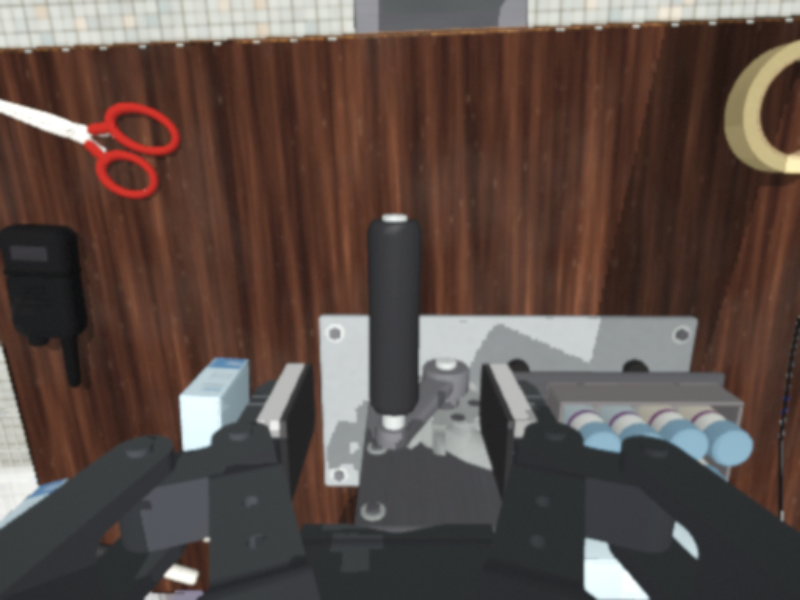

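The wrist view shows the grip centred between the fingers at about (393,320). The knob is now hidden behind the right finger, and the push ended against the release stop with 6 N. Next: pinch the grip and wind up.

```bash
cat >> h.py <<'E'
def G(a,x=-.145,dz=-.019): return W(x,.08*np.cos(a),.135+.08*np.sin(a)+dz)
E
python3 - <<'E'
from h import *
a0=2.52-.524
print(movel(G(a0),max_speed=.12,contact_N=8)); st("down")
move_gripper(.0,50); st("grip")
for d in (.1,.2,.28):
    movel(G(a0+d),max_speed=.05); st(d)
pause(.4); st()
for n in ("scene","top"):
    f=grab_frame(n)
    for q in ("pawl_knob","pawl_tip","crank_axis","pawl_pivot"):
        for r in place_of(f,q)[:1]:
            a,b=r["at"]; print(n,q,round(r["confidence"],2),np.round([a,b]),np.round(at(f,a,b),3))
    for nm,X in dict(knob=W(-.057,.076,.249),tip_in=W(-.045,.006,.169),axis=W(-.045,0,.135)).items(): print(nm,np.round(proj(f,X)),np.round(X,3))
    c=np.round(proj(f,W(-.045,.02,.19))).astype(int)
    cv2.imwrite(f"pics/b_{n}.png",cv2.resize(f["pixels"][c[1]-45:c[1]+45,c[0]-60:c[0]+60],(720,540),interpolation=cv2.INTER_CUBIC))
E
```

```text
False
down t11.0 pos [ 0.4624 -0.1045  0.1894] F [-0.4  0.1  1.2] w0.0498
grip t11.3 pos [ 0.4623 -0.1051  0.1895] F [-1.  -3.1  2.9] w0.0245
0.1 t11.6 pos [ 0.462  -0.1118  0.1858] F [-1.6 -0.1  6. ] w0.0246
0.2 t11.9 pos [ 0.4617 -0.1185  0.1814] F [-1.2 -1.5  6.6] w0.0243
0.28 t12.2 pos [ 0.4615 -0.1234  0.1773] F [-1.1 -1.2  6.4] w0.0246
 t12.6 pos [ 0.4615 -0.1233  0.1775] F [-1.2 -2.2  6.1] w0.0243
scene pawl_knob 0.75 [284. 190.] [0.547 0.001 0.256]
scene pawl_tip 0.63 [258. 184.] [ 0.484 -0.221  0.   ]
scene crank_axis 0.72 [258. 203.] [ 0.59  -0.053  0.165]
scene pawl_pivot 0.71 [225. 279.] [0.754 0.04  0.022]
knob [281. 193.] [0.554 0.001 0.249]
tip_in [263. 194.] [ 0.563 -0.069  0.169]
axis [262. 200.] [ 0.563 -0.075  0.135]
top pawl_knob 0.61 [225. 185.] [ 0.552 -0.001  0.256]
top pawl_pivot 0.39 [224. 184.] [0.555 0.003 0.258]
knob [225. 185.] [0.554 0.001 0.249]
tip_in [248. 192.] [ 0.563 -0.069  0.169]
axis [250. 196.] [ 0.563 -0.075  0.135]
```

View pics/b_scene.png

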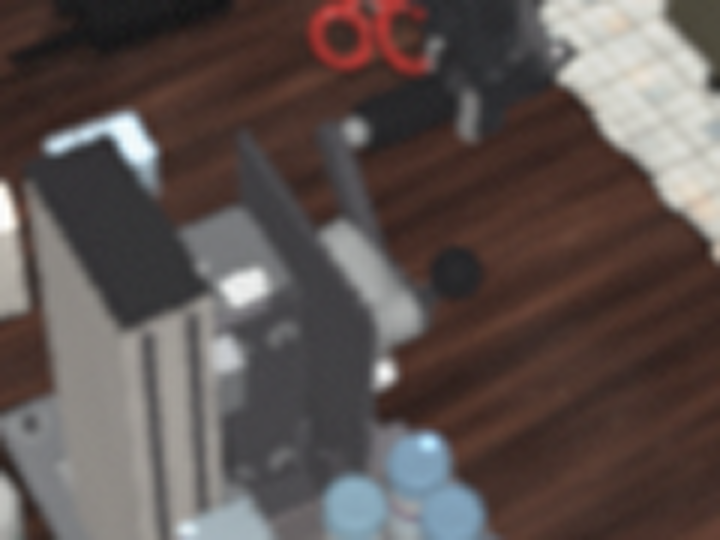

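The crop shows the knob on the release side at (455,270). The pawl slab stands clear at (370,280), and its tip reads 10 px higher than the seated prediction. The load of about 4 N is on the hand, so I'll lower now.

Run:
```python
from h import *
a=2.276; end=-.524
A=np.linspace(a,end,20)[1:]
for i,t in enumerate(A):
    movel(G(t),max_speed=.07); F=sense()["force"]
    if i%3==2 or i>15: st("a%.2f"%t)
    if np.linalg.norm(F)>25: print("ABORT",t,F); break
f=grab_frame("scene")
for r in place_of(f,"grip_mid")[:1]: print(r)
cv2.imwrite("pics/c.png",cv2.resize(f["pixels"][110:290,170:410],(800,600),interpolation=cv2.INTER_CUBIC))
```

```text
a1.83 t14.1 pos [ 0.4628 -0.091   0.1945] F [-1.7  0.1  9.6] w0.0247
a1.39 t15.0 pos [ 0.4643 -0.0547  0.1955] F [1.1 4.3 6.6] w0.0246
a0.95 t16.0 pos [ 0.4657 -0.0224  0.181 ] F [2.4 6.  2. ] w0.0242
a0.51 t16.9 pos [4.666e-01 2.000e-04 1.539e-01] F [ 3.9  4.6 -2.4] w0.0246
a0.07 t17.9 pos [0.467  0.009  0.1199] F [ 4.4  3.5 -3.4] w0.0244
a-0.23 t18.5 pos [0.4669 0.0062 0.0966] F [ 4.6  1.  -4.4] w0.0246
a-0.38 t18.8 pos [0.4668 0.0023 0.0854] F [ 5.7  0.4 -3.9] w0.0245
a-0.52 t19.1 pos [ 0.4667 -0.0019  0.0767] F [ 3.7  5.7 12.4] w0.0248
{'at': [299.5, 210.6], 'confidence': 0.46}
```

View pics/c.png

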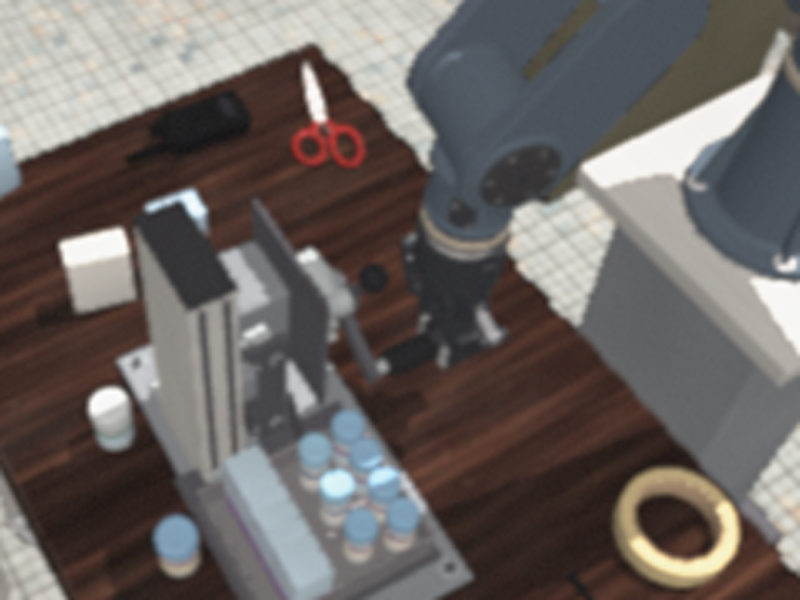

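The picture shows the platform down on the foot plate with the crank at lower left, and the hand felt 12 N of buffer reaction. Now I'll release the grip and throw the lever back.

Run:
```python
from h import *
move_gripper(.05,30); pause(.3); st("open")
movel(G(-.524,dz=.05),max_speed=.12,contact_N=15); st()
movel(W(-.145,.076,.31),max_speed=.2)
movel(W(-.057,.076,.31),max_speed=.2)
print(movel(W(-.057,.076,.235),max_speed=.1,contact_N=8)); st("down")
move_gripper(.033)
print(movel(W(-.057,.050,.241),max_speed=.08,contact_N=15)); st("mid")
print(movel(W(-.057,.017,.235),max_speed=.08,contact_N=15)); st("right")
movel(W(-.057,.025,.235)); move_gripper(.05); movel(W(-.057,.025,.31)); 
movel(W(-.208,-.003,.42),max_speed=.2); st("up")
f=grab_frame("wrist")
for q in ("pawl_knob","grip_mid","pawl_tip","crank_axis"):
    for r in place_of(f,q)[:1]:
        a,b=r["at"]; print(q,round(r["confidence"],2),np.round([a,b]),np.round(at(f,a,b),3))
for nm,X in dict(knob=W(-.057,.024,.261),tip_in=W(-.045,.006,.169),tip_out=W(-.045,.012,.191),grip=G(-.524,-.138,0)).items(): print(nm,np.round(proj(f,X)),np.round(X,3))
cv2.imwrite("pics/w3.png",cv2.resize(f["pixels"][150:350,160:400],(720,600),interpolation=cv2.INTER_CUBIC))
```

```text
open t19.9 pos [ 0.4655 -0.0021  0.0759] F [ 0.9 -0.7  0.9] w0.0501
 t20.6 pos [ 0.4653 -0.002   0.1447] F [-0.5 -0.7  0.4] w0.0500
False
down t23.1 pos [0.5542 0.0013 0.2356] F [-0.5 -0.3  0.3] w0.0502
False
mid t23.9 pos [ 0.5529 -0.0255  0.241 ] F [ 0.1  0.8 -0.3] w0.0331
True
right t24.3 pos [ 0.5516 -0.0553  0.2348] F [1.1 2.9 2.4] w0.0333
up t26.6 pos [ 0.4003 -0.0719  0.4193] F [1.  0.1 0.2] w0.0498
pawl_knob 0.71 [276. 308.] [ 0.547 -0.052  0.26 ]
grip_mid 0.66 [299. 200.] [ 0.473 -0.005  0.108]
pawl_tip 0.9 [256. 280.] [ 0.561 -0.073  0.177]
crank_axis 0.79 [251. 269.] [ 0.557 -0.079  0.155]
knob [277. 313.] [ 0.552 -0.051  0.261]
tip_in [259. 278.] [ 0.563 -0.069  0.169]
tip_out [264. 287.] [ 0.563 -0.063  0.191]
grip [300. 197.] [ 0.473 -0.002  0.095]
```

View pics/w3.png

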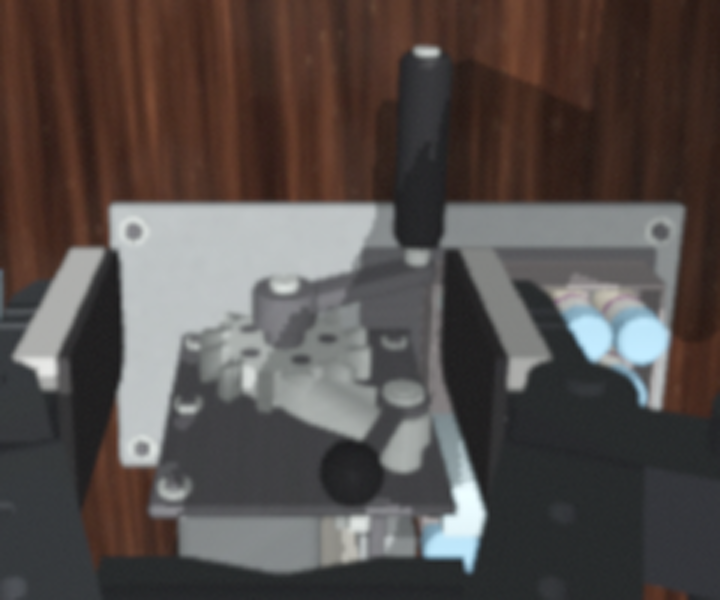

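The wrist view shows the knob back on the hold side at (350,470) in the crop. The pawl lies in the wheel at (270,380), and the tip surface is at 177 mm against 175 mm when it was first seated. The grip is at the lower left, in its platform-down position.

```bash
python3 -c "
from h import *
st(); print(sign_off())"
```

```text
t26.9 pos [ 0.4003 -0.0719  0.4193] F [ 0.7 -0.  -0.2] w0.0502
the job is handed in; nothing more can be done
None
```

The lift is down on its buffers with the pawl back in the ratchet, and I handed the job in at 26.9 s of the 67 s allowed. The sign-off gives no verdict.

- **Release:** I pushed the pawl lever over to its release stop by the knob.
- **Lowering:** I pinched the crank grip and wound it up about 0.28 rad. I then let it back in small steps at up to 0.07 m/s at the grip. The hand felt about 12 N at the bottom, taken as the platform meeting its buffers, and I opened the gripper there.
- **Re-engaging:** I threw the lever back and backed the arm away.

**Last checks:**
- **Lever:** the knob measures in the same place as at the start.
- **Pawl:** the nose surface is at 177 mm height, against 175 mm when it was first seated.
- **Crank:** the grip is at its platform-down position, by the network's reading and the picture.
- **Arm:** it stood clear with about zero tool force.

Two things were weaker. The pawl springing clear was judged from the picture and the load on the hand, because the networks could not place the tip well there. I did not re-measure the things standing about; the arm stayed clear of them, and those visible in the pictures look undisturbed.

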